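# Find the cartons that still hold a tow ball

## Task

Some of these four identical taped cartons still have a tow ball inside and the others are empty, which can only be told by feeling their weight. Stand every carton that holds a ball upright in the stock tray, one to a compartment, and leave the empty ones standing upright on the bench outside the tray. Do not drop or topple any carton, and leave the mug, tape, spanner and loose tow ball where they are.

Things in the scene. Friction and masses are not known exactly. Their poses are not given: they have to be found in the camera images.
- carton_1_c (a point): One of four identical taped brown cartons, closed, 60 x 60 mm and 110 mm tall, standing on the bench; light but stiff board. It holds either a steel tow ball (about 0.57 to 0.83 kg in all, carton included) or only a paper sleeve (about 0.06 kg in all); from outside and by number there is no telling which. This point is the carton's centre, half-way up (55 mm above its underside); x and y are square to its sides, z is up.
- carton_2_c (a point): One of four identical taped brown cartons, closed, 60 x 60 mm and 110 mm tall, standing on the bench; light but stiff board. It holds either a steel tow ball (about 0.57 to 0.83 kg in all, carton included) or only a paper sleeve (about 0.06 kg in all); from outside and by number there is no telling which. This point is the carton's centre, half-way up (55 mm above its underside); x and y are square to its sides, z is up.
- carton_3_c (a point): One of four identical taped brown cartons, closed, 60 x 60 mm and 110 mm tall, standing on the bench; light but stiff board. It holds either a steel tow ball (about 0.57 to 0.83 kg in all, carton included) or only a paper sleeve (about 0.06 kg in all); from outside and by number there is no telling which. This point is the carton's centre, half-way up (55 mm above its underside); x and y are square to its sides, z is up.
- carton_4_c (a point): One of four identical taped brown cartons, closed, 60 x 60 mm and 110 mm tall, standing on the bench; light but stiff board. It holds either a steel tow ball (about 0.57 to 0.83 kg in all, carton included) or only a paper sleeve (about 0.06 kg in all); from outside and by number there is no telling which. This point is the carton's centre, half-way up (55 mm above its underside); x and y are square to its sides, z is up.
- tray: Grey plastic stock tray, fixed to the bench: 238 mm long (its x axis) by 82 mm wide (its y axis), outer walls 45 mm high, two lower cross walls making three compartments in a row, each 74 x 74 mm inside. Empty at the start. Origin under its centre, on the bench.
- cell_1 (a point): Centre of the floor of the compartment at the tray's -x end, 4 mm above the bench; axes as the tray's.
- cell_2 (a point): Centre of the floor of the middle compartment, 4 mm above the bench; axes as the tray's.
- cell_3 (a point): Centre of the floor of the compartment at the tray's +x end, 4 mm above the bench; axes as the tray's.
- bare_ball_c (a point): Bystander: a bare steel tow ball (50 mm ball on a collar and nut, 102 mm tall, 0.65 kg) standing on the bench, the same as those in the cartons. This point is half-way up.
- mug: Bystander: white mug, 80 mm across, 90 mm tall. Origin at the centre of its underside.
- tape_roll: Bystander: roll of packing tape lying flat, 96 mm across, 48 mm high. Origin at the centre of its underside.
- spanner: Bystander: steel spanner lying on the bench. Origin on its underside.
Not all that is in view belongs to the job. Leave any green look-alike of the part that bears carton_4_c alone. What is shaped like the part that bears carton_3_c but red is not meant.

How it is judged:
At the end, for the whole second after the job is handed in: Each carton is upright (within 0.12 rad), at rest, and where its weight says: one with a ball (pressing with more than 3 N) stands on the floor of a tray compartment, its centre within 20 mm of the compartment's; an empty one (less than 3 N) stands on the bench and does not touch the tray ((((horizontal distance between carton_1_c and cell_1 below 0.02 m or horizontal distance between carton_1_c and cell_2 below 0.02 m or horizontal distance between carton_1_c and cell_3 below 0.02 m) and height (world z) of carton_1_c below 0.068 m and contact force between carton_1 and tray above 3 N and angle between carton_1_c's own z axis and vertical below 0.12 rad and linear speed of carton_1 below 0.02 m/s) or (height (world z) of carton_1_c below 0.062 m and contact force between carton_1 and anything else below 3 N and contact force between carton_1 and tray below 0.1 N and angle between carton_1_c's own z axis and vertical below 0.12 rad and linear speed of carton_1 below 0.02 m/s)) and (((horizontal distance between carton_2_c and cell_1 below 0.02 m or horizontal distance between carton_2_c and cell_2 below 0.02 m or horizontal distance between carton_2_c and cell_3 below 0.02 m) and height (world z) of carton_2_c below 0.068 m and contact force between carton_2 and tray above 3 N and angle between carton_2_c's own z axis and vertical below 0.12 rad and linear speed of carton_2 below 0.02 m/s) or (height (world z) of carton_2_c below 0.062 m and contact force between carton_2 and anything else below 3 N and contact force between carton_2 and tray below 0.1 N and angle between carton_2_c's own z axis and vertical below 0.12 rad and linear speed of carton_2 below 0.02 m/s)) and (((horizontal distance between carton_3_c and cell_1 below 0.02 m or horizontal distance between carton_3_c and cell_2 below 0.02 m or horizontal distance between carton_3_c and cell_3 below 0.02 m) and height (world z) of carton_3_c below 0.068 m and contact force between carton_3 and tray above 3 N and angle between carton_3_c's own z axis and vertical below 0.12 rad and linear speed of carton_3 below 0.02 m/s) or (height (world z) of carton_3_c below 0.062 m and contact force between carton_3 and anything else below 3 N and contact force between carton_3 and tray below 0.1 N and angle between carton_3_c's own z axis and vertical below 0.12 rad and linear speed of carton_3 below 0.02 m/s)) and (((horizontal distance between carton_4_c and cell_1 below 0.02 m or horizontal distance between carton_4_c and cell_2 below 0.02 m or horizontal distance between carton_4_c and cell_3 below 0.02 m) and height (world z) of carton_4_c below 0.068 m and contact force between carton_4 and tray above 3 N and angle between carton_4_c's own z axis and vertical below 0.12 rad and linear speed of carton_4 below 0.02 m/s) or (height (world z) of carton_4_c below 0.062 m and contact force between carton_4 and anything else below 3 N and contact force between carton_4 and tray below 0.1 N and angle between carton_4_c's own z axis and vertical below 0.12 rad and linear speed of carton_4 below 0.02 m/s))).
It fails at once if a carton is dropped (out of the fingers with its centre more than 30 mm higher than when it stands on the bench) or tips by more than 0.7 rad ((contact force between carton_1 and the fingers below 0.05 N and height (world z) of carton_1_c above 0.085 m) or (contact force between carton_2 and the fingers below 0.05 N and height (world z) of carton_2_c above 0.085 m) or (contact force between carton_3 and the fingers below 0.05 N and height (world z) of carton_3_c above 0.085 m) or (contact force between carton_4 and the fingers below 0.05 N and height (world z) of carton_4_c above 0.085 m) or angle between any of carton_1_c, carton_2_c, carton_3_c, carton_4_c's own z axis and vertical above 0.7 rad).
It fails at once if the bare tow ball is pushed more than 40 mm away from its place (distance of bare_ball_c from where it was at the start of the episode above 0.04 m).
It fails at once if the mug is pushed more than 40 mm away from its place (distance of mug from where it was at the start of the episode above 0.04 m).
It fails at once if the roll of tape is pushed more than 40 mm away from its place (distance of tape_roll from where it was at the start of the episode above 0.04 m).
It fails at once if the spanner is pushed more than 40 mm away from its place (distance of spanner from where it was at the start of the episode above 0.04 m).
It also fails if it takes over 72 s, if anything falls off the work surface, if the arm or the gripper's body presses on something with over 40 N, if the wrist force passes 120 N, or if a joint passes its speed limit or range.

## Robot

A 7-joint arm with a two-finger parallel gripper is mounted at the origin on the work surface. World frame = base frame: x ahead of the robot, y to its left, z up, the work surface at z = 0. Lengths are in m, angles in rad, forces in N, time in s.
With the tool pointing down it reaches from about 0.4 to 0.875 m from the base axis. Payload 4.4 kg.
Tool frame: the origin (TCP) lies midway between the tips of the shut fingers; the grasp point (between the pads) lies env.grasp_offset behind it (env.grasp_offset is the distance from the TCP to the grasp point, in m); z points along the fingers, y is the direction in which the jaws open and shut (so a half turn about z gives the same grasp; the last joint's range is limited). The gripper opens to 85 mm and grips with 20 to 120 N. Pads are 22 mm wide; open, the fingers measure 114 mm over their backs; the gripper's body (76 mm by 85 mm) begins 54 mm behind the grasp point. The pads swing forward as they close: fully open they stand 13 mm farther back than shut.
Start: joints at [1.034, 0.628, 0.038, 1.517, -0.027, 0.996, -0.02], TCP at [0.295, -0.579, 0.231] pointing down, gripper open.
Joint ranges: [-3.06, 3.06], [-0.37, 2.12], [-1.25, 1.32], [0.18, 2.47], [-1.1, 4.24], [0.23, 1.98], [-2.94, 2.94]. Speed limits (rad/s): [2.57, 2.57, 3.14, 3.14, 3.14, 3.14, 3.14].

## Interface

Orientations are given as a unit quaternion [x, y, z, w].
In Python, from station import monitor, viewer, env gives the robot as it stands.
- The arm moves only by the shell command python3 -m crank 'ROWS' [FORCE]. ROWS is JSON, a list of rows, each an object with "angular": the turn, a rotation vector about the tool's x, y, z in rad, a list of three; "translation": the shift along the tool's x, y, z in m, a list of three; "claw": the closure, from 0 (fully open) to 1 (shut). A call has exactly 5 rows; each row shifts and turns the commanded pose from where the row before left it, along the tool's axes as they then stand; what a row does not reach is not made up. A row lasts 1/10 s, in which the tool goes at most 50 mm and 8.59 degrees, less where a joint would pass 70% of its speed; a pose out of reach is approached as far as the arm can. A call with a gripper value outside its range is refused whole. The fingers move at their own pace and stop on an object; FORCE is the grip in N (left out, the last holds). Time passes only in rows, so rows that do not move let the fingers close, or fill a call up. It gives the time, the measured TCP pose, the force and the opening at its end, in the units of the state.
- monitor.sense(): the state, without advancing time (a new reading comes with each control period).
- viewer.camera(name): name is "scene" or "top" or "wrist"; returns a dict with "pixels" (384x512x3 uint8, red, green, blue), "vfov" (degrees; the focal length in pixels is half the picture's height over the tangent of half this angle, whatever the lens; pixels are square), "cx", "cy" (the principal point, pixels), "dist_coeffs" ([k1, k2, p1, p2, k3] as OpenCV has them; the pictures are not rectified), "R" (3x3) and "t" (3): a world point X has camera coordinates R X + t. Camera axes: x right, y down, z forward; pixel columns grow to the right and rows downward; lengths in m; the calibration is good to about 2 mm. A picture is of the moment at which its call begins. There is no depth.
- env.job_done(): hands the job in, once; it reports no verdict.
The state is a dict: "time": time; "joint_pos": joint angles; "joint_velocities": joint speeds; "joint_torque": joint torques, N m; "ee_pos": TCP position; "tcp_rot": TCP orientation; "force": force on the tool from outside, world axes, zero at the start; "torque": the same for the moment, N m; "opening": finger opening in m.
Only numpy, scipy, OpenCV 4.12 (cv2) and the standard library are available. Lean on these libraries where they do the work, as an engineer would, in place of code of your own. Each camera call takes 0.05 s, during which the arm holds its last target.

## Working session

There is one attempt and no reset: what is moved stays moved. The work goes in short steps, Python scripts to look and compute and a shell command to move; the robot and the scene stay as the last step left them, time stands still between calls to the robot, and variables do not carry over. Pictures are saved under pics/ and viewed, and the job is handed in when it is done.

```bash
ls; mkdir -p pics
python3 - <<'E'
from station import monitor, viewer, env
import cv2
print(monitor.sense(), env.grasp_offset)
for n in("scene","top","wrist"):
    c=viewer.camera(n); cv2.imwrite(f"pics/{n}0.png",c["pixels"][:,:,::-1]); print(n,c["vfov"],c["cx"],c["cy"],c["dist_coeffs"],c["R"],c["t"])
E
```

```text
pics
{'time': 0.0, 'joint_pos': array([ 1.03417269,  0.6293784 ,  0.03840392,  1.51837904, -0.02699308,
        0.9963205 , -0.01998725]), 'joint_velocities': array([ 0.00061177, -0.00048794,  0.00110895, -0.00030308,  0.00080038,
       -0.00036179, -0.00108051]), 'joint_torque': array([-2.34714789e-03, -5.63400006e+01,  1.22605182e+00, -1.93443722e+01,
        1.11402146e-02,  1.03978050e-02, -3.64202236e-06]), 'ee_pos': array([ 0.29460479, -0.57868154,  0.23036397]), 'tcp_rot': array([ 9.72412413e-01,  2.33266222e-01, -2.35187545e-04, -9.55694884e-04]), 'force': array([-0.37678371,  0.3650198 , -0.04901162]), 'torque': array([ 0.06596815, -0.01202122, -0.03550766]), 'opening': 0.08547233959078568} 0.0187
scene 51.44127789416703 256.49575066090017 195.7999817824537 [-0.01950729  0.          0.          0.          0.        ] [[ 9.34146288e-02  9.95626936e-01 -8.43833607e-04]
 [ 7.98691071e-01 -7.54431104e-02 -5.96993225e-01]
 [-5.94446197e-01  5.50939382e-02 -8.02245833e-01]] [-0.05755817 -0.37412386  1.6854265 ]
top 43.51214945925358 262.23985621697767 185.30113502892115 [-0.18542139  0.          0.          0.          0.        ] [[-0.02951573 -0.99954028 -0.00693224]
 [-0.99650217  0.02996704 -0.07800897]
 [ 0.07818085  0.0046055  -0.99692856]] [0.0274487  0.55823056 1.45495461]
wrist 60.49729734748257 261.99369101062695 191.39783481312097 [-0.04099737  0.          0.          0.          0.        ] [[ 0.45439736 -0.89079841 -0.00110973]
 [-0.85572499 -0.43685181  0.27729992]
 [-0.24750311 -0.12505472 -0.96078277]] [-0.64932316 -0.036552    0.37789329]
```

View pics/scene0.png

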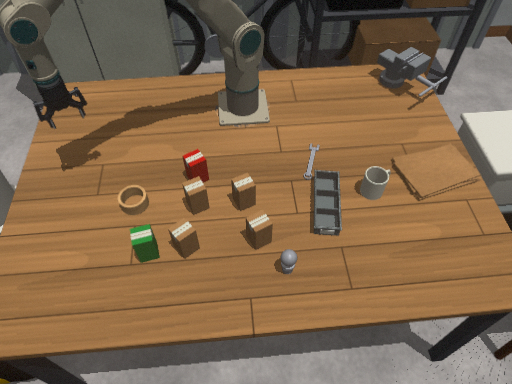

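View pics/top0.png

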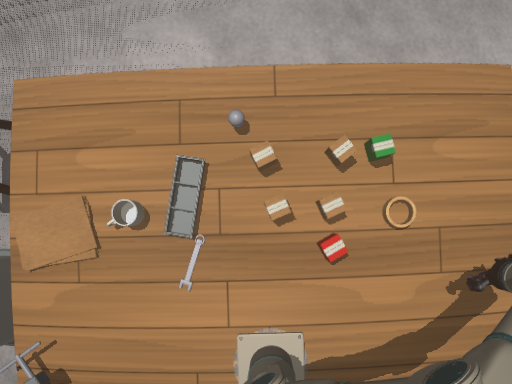

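View pics/wrist0.png

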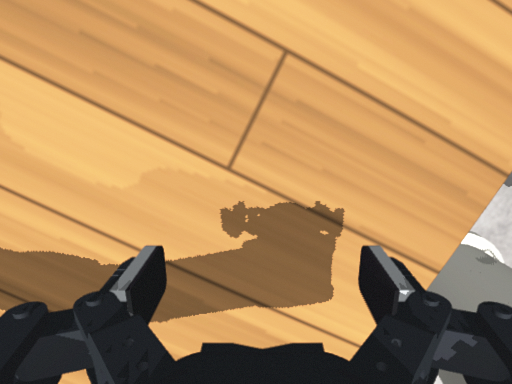

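The top view shows four brown cartons at about (265,157), (342,151), (279,210) and (333,208). There is a green decoy at (382,147), a red one at (333,248), and the tray at (186,197). I'll enlarge it to read the corners.

Run:
```python
import cv2
i=cv2.imread("pics/top0.png")
cv2.imwrite("pics/cA.png",cv2.resize(i[135:225,240:360],None,fx=6,fy=6,interpolation=cv2.INTER_CUBIC))
cv2.imwrite("pics/cB.png",cv2.resize(i[145:245,155:215],None,fx=6,fy=6,interpolation=cv2.INTER_CUBIC))
```

```text
(no output)
```

View pics/cA.png

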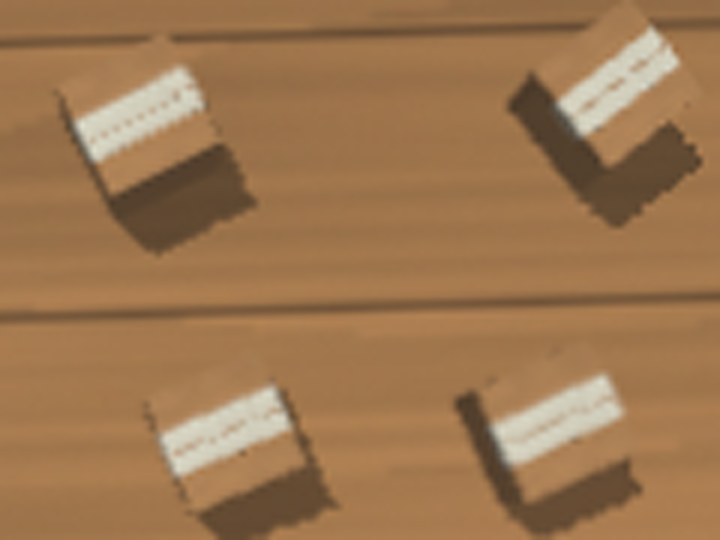

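View pics/cB.png

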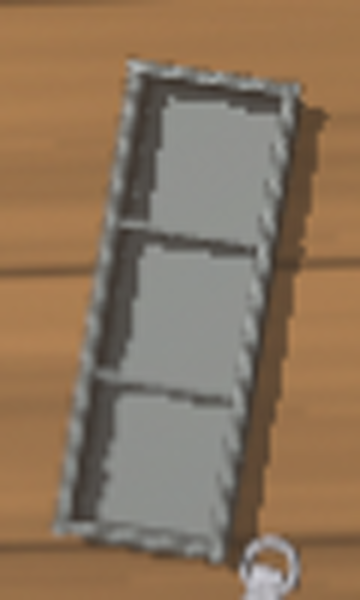

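```bash
cat > h.py <<'E'
import numpy as np, cv2
from station import monitor, viewer, env
from scipy.spatial.transform import Rotation as Ro
def cam(n): return viewer.camera(n)
def ray(c,px,z):
    f=192/np.tan(np.radians(c["vfov"]/2)); K=np.array([[f,0,c["cx"]],[0,f,c["cy"]],[0,0,1]])
    u=cv2.undistortPoints(np.array(px,float).reshape(-1,1,2),K,np.array(c["dist_coeffs"],float)).reshape(-1,2)
    R=np.array(c["R"]);t=np.array(c["t"]);o=-R.T@t
    d=np.c_[u,np.ones(len(u))]@R
    return o+d*((z-o[2])/d[:,2])[:,None]
def proj(c,X):
    f=192/np.tan(np.radians(c["vfov"]/2)); K=np.array([[f,0,c["cx"]],[0,f,c["cy"]],[0,0,1]])
    return cv2.projectPoints(np.array(X,float).reshape(-1,1,3),cv2.Rodrigues(np.array(c["R"]))[0],np.array(c["t"]),K,np.array(c["dist_coeffs"],float))[0].reshape(-1,2)
def cal():
    s=monitor.sense(); R=Ro.from_quat(s["tcp_rot"])
    return s,R
E
python3 - <<'E'
from h import *
c=cam("top"); s=cam("scene")
def full(p,ox,oy): return (np.array(p,float)+.5)/6-.5+[ox,oy]
S={'A':[(75,128),(182,67),(205,105),(97,163)],'B':[(556,103),(655,27),(681,65),(582,138)],'C':[(160,436),(275,386),(293,427),(178,477)],'D':[(490,427),(606,374),(625,413),(511,467)]}
for k,v in S.items():
    X=ray(c,full(v,240,135),.11); m=X.mean(0); d=(X[1]-X[0]+X[2]-X[3])/2; w=(X[0]-X[3]+X[1]-X[2])/2
    print(k,m.round(4),"len",np.linalg.norm(d).round(3),np.linalg.norm(w).round(3),"tapeang",np.degrees(np.arctan2(d[1],d[0])).round(1),"scene px",proj(s,m).round(1))
X=ray(c,full([(128,62),(300,90),(222,560),(55,530)],155,145),.045)
print(X.round(3)); m=X.mean(0); d=(X[0]+X[1]-X[2]-X[3])/2; w=(X[1]-X[0]+X[2]-X[3])/2
print("tray",m.round(4),np.linalg.norm(d),np.linalg.norm(w),np.degrees(np.arctan2(d[1],d[0])),proj(s,m))
e=d/np.linalg.norm(d)
for k in(-1,0,1): print((m+e*.078*k).round(4))
E
```

```text
A [0.6433 0.0058 0.11  ] len 0.06 0.021 tapeang -62.5 scene px [[259.2 219.9]]
B [ 0.6527 -0.2275  0.11  ] len 0.062 0.022 tapeang -54.9 scene px [[182.2 228.6]]
C [ 0.4894 -0.0312  0.11  ] len 0.06 0.021 tapeang -68.2 scene px [[243.4 181.6]]
D [ 0.4899 -0.191   0.11  ] len 0.062 0.021 tapeang -67.1 scene px [[194.4 185.3]]
[[0.658 0.272 0.045]
 [0.641 0.184 0.045]
 [0.404 0.229 0.045]
 [0.421 0.313 0.045]]
tray [0.5311 0.2495 0.045 ] 0.2406720850785268 0.08822487343570909 -10.286073343808047 [[327.58099148 197.0944321 ]]
[0.4544 0.2634 0.045 ]
[0.5311 0.2495 0.045 ]
[0.6079 0.2356 0.045 ]
```

```bash
cat >> h.py <<'E'
def plan(pos,yaw,n=5):
    """yaw: world heading (deg) of tool y; tool pointing down"""
    s,R=cal(); p=np.array(s["ee_pos"]); a=np.radians(yaw)
    y=np.array([np.cos(a),np.sin(a),0]); z=np.array([0,0,-1.]); x=np.cross(y,z)
    T=Ro.from_matrix(np.c_[x,y,z]); rv=(R.inv()*T).as_rotvec()
    d=np.array(pos)-p
    print("t",round(s["time"],2),"p",p.round(4),"yawy",np.degrees(np.arctan2(*R.as_matrix()[[1,0],1])).round(1),"tot",np.linalg.norm(d).round(4),np.degrees(np.linalg.norm(rv)).round(1),"F",np.round(s["force"],2),"op",round(s["opening"],4),"j",np.round(s["joint_pos"],2))
    for i in range(n):
        Ri=R*Ro.from_rotvec(rv*i/n); print("  tr",(Ri.inv().apply(d/n)).round(4),"an",(rv/n).round(3))
E
python3 -c "
from h import *
plan((.6527,-.2275,.23),-55,10)"
```

```text
t 0.25 p [ 0.2947 -0.579   0.2309] yawy -63.0 tot 0.5017 8.0 F [-0.53  0.19  0.45] op 0.0853 j [ 1.03  0.63  0.04  1.52 -0.03  1.   -0.02]
  tr [ 0.0478 -0.0151  0.0001] an [-0.    -0.    -0.014]
  tr [ 0.0481 -0.0144  0.0001] an [-0.    -0.    -0.014]
  tr [ 0.0482 -0.0137  0.0001] an [-0.    -0.    -0.014]
  tr [ 0.0484 -0.0131  0.0001] an [-0.    -0.    -0.014]
  tr [ 0.0486 -0.0124  0.0001] an [-0.    -0.    -0.014]
  tr [ 0.0488 -0.0117  0.0001] an [-0.    -0.    -0.014]
  tr [ 0.0489 -0.011   0.0001] an [-0.    -0.    -0.014]
  tr [ 0.0491 -0.0103  0.0001] an [-0.    -0.    -0.014]
  tr [ 0.0492 -0.0096  0.0001] an [-0.    -0.    -0.014]
  tr [ 0.0494 -0.009   0.0001] an [-0.    -0.    -0.014]
```

```bash
python3 -m crank '[{"translation":[0.048,-0.015,0],"angular":[0,0,-0.014],"claw":0},{"translation":[0.048,-0.0144,0],"angular":[0,0,-0.014],"claw":0},{"translation":[0.048,-0.0137,0],"angular":[0,0,-0.014],"claw":0},{"translation":[0.048,-0.0131,0],"angular":[0,0,-0.014],"claw":0},{"translation":[0.048,-0.0124,0],"angular":[0,0,-0.014],"claw":0}]' 50
python3 -c "
from h import *
plan((.6527,-.2275,.20),-55,6)"
```

```text
time: 0.75
ee_pos: [0.4738, -0.4029, 0.2314]
tcp_rot: [0.964, 0.267, 0.0, 0.0]
force: [0.5, -0.6, 0.1]
opening: 0.0855
t 0.75 p [ 0.4738 -0.4029  0.2314] yawy -59.0 tot 0.2526 4.0 F [ 0.5  -0.57  0.05] op 0.0855 j [ 0.65  0.59  0.02  1.6  -0.01  0.95 -0.36]
  tr [ 0.0406 -0.0097  0.0052] an [ 0.    -0.    -0.012]
  tr [ 0.0407 -0.0092  0.0052] an [ 0.    -0.    -0.012]
  tr [ 0.0408 -0.0087  0.0052] an [ 0.    -0.    -0.012]
  tr [ 0.0409 -0.0083  0.0052] an [ 0.    -0.    -0.012]
  tr [ 0.041  -0.0078  0.0052] an [ 0.    -0.    -0.012]
  tr [ 0.0411 -0.0073  0.0052] an [ 0.    -0.    -0.012]
```

```bash
python3 -m crank '[{"translation":[0.048,-0.0115,0.006],"angular":[0,0,-0.014],"claw":0},{"translation":[0.048,-0.011,0.006],"angular":[0,0,-0.014],"claw":0},{"translation":[0.048,-0.0102,0.006],"angular":[0,0,-0.014],"claw":0},{"translation":[0.048,-0.0096,0.006],"angular":[0,0,-0.014],"claw":0},{"translation":[0.048,-0.009,0.006],"angular":[0,0,-0.014],"claw":0}]'
python3 -c "
from h import *
plan((.6527,-.2275,.12),-55,2)
c=cam('wrist'); cv2.imwrite('pics/w1.png',c['pixels'][:,:,::-1])
a=np.radians(-54.9);d=np.array([np.cos(a),np.sin(a),0]);e=np.array([-d[1],d[0],0]);m=np.array([.6527,-.2275,.11])
print(proj(c,[m]+[m+.03*(i*d+j*e) for i,j in((1,1),(1,-1),(-1,-1),(-1,1))]).round(0))"
```

```text
time: 1.25
ee_pos: [0.6484, -0.2304, 0.2011]
tcp_rot: [0.954, 0.301, -0.0, 0.0]
force: [0.1, -1.6, 0.2]
opening: 0.0855
t 1.25 p [ 0.6484 -0.2304  0.2011] yawy -55.0 tot 0.0812 0.0 F [ 0.05 -1.56  0.19] op 0.0855 j [ 0.3   0.72  0.01  1.43 -0.    1.   -0.66]
  tr [0.0026 0.     0.0405] an [0. 0. 0.]
  tr [0.0026 0.     0.0405] an [0. 0. 0.]
[[262. 188.]
 [304. 148.]
 [301. 226.]
 [222. 226.]
 [220. 148.]]
```

View pics/w1.png

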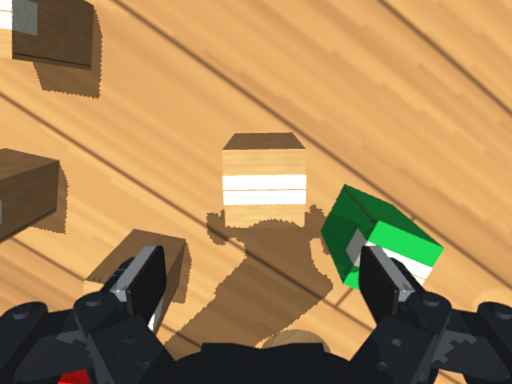

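Run:
```python
from h import *
c=cam('wrist'); i=c['pixels'][:,:,::-1]
cv2.imwrite('pics/w1c.png',cv2.resize(i[170:310,300:460],None,fx=4,fy=4))
R=Ro.from_quat(monitor.sense()["tcp_rot"])
m=np.array([.6527,-.2275,0])
for p,z in (((345,185),0),((322,238),0),((345,285),0)):
    print(p,R.inv().apply(ray(c,[p],z)[0]-m).round(3))
t=cam('top'); cv2.imwrite('pics/t2c.png',cv2.resize(np.ascontiguousarray(t['pixels'][:,:,::-1])[130:170,320:410],None,fx=8,fy=8))
```

```text
(345, 185) [-0.012  0.083 -0.   ]
(322, 238) [-0.074  0.062 -0.001]
(345, 285) [-0.134  0.092 -0.001]
```

View pics/w1c.png

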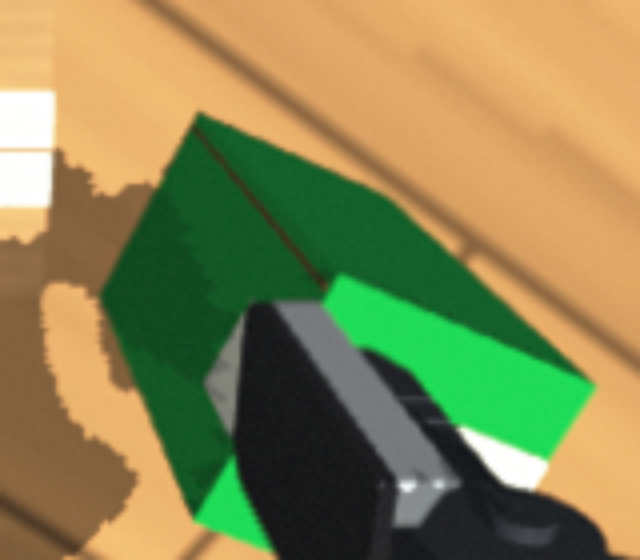

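```bash
python3 -m crank '[{"translation":[0.005,0,0.03],"angular":[0,0,0],"claw":0},{"translation":[0,0,0.04],"angular":[0,0,0],"claw":0},{"translation":[0,0,0.04],"angular":[0,0,0],"claw":0},{"translation":[0,0,0.03],"angular":[0,0,0],"claw":0},{"translation":[0,0,0],"angular":[0,0,0],"claw":0.3}]'
python3 -m crank '[{"translation":[0,0,0],"angular":[0,0,0],"claw":1},{"translation":[0,0,0],"angular":[0,0,0],"claw":1},{"translation":[0,0,0],"angular":[0,0,0],"claw":1},{"translation":[0,0,0],"angular":[0,0,0],"claw":1},{"translation":[0,0,0],"angular":[0,0,0],"claw":1}]' 50
python3 -c "
from h import *
plan((.6527,-.2275,.085),-55,1)"
```

```text
time: 1.9
ee_pos: [0.6466, -0.2296, 0.0566]
tcp_rot: [0.954, 0.3, -0.004, -0.002]
force: [-0.6, 0.2, 0.8]
opening: 0.0731
time: 2.4
ee_pos: [0.6518, -0.2293, 0.0623]
tcp_rot: [0.954, 0.301, 0.001, 0.0]
force: [-0.8, -0.3, -0.2]
opening: 0.0593
t 2.4 p [ 0.6518 -0.2293  0.0623] yawy -55.0 tot 0.0228 0.1 F [-0.84 -0.27 -0.17] op 0.0593 j [ 0.3   0.88  0.    1.52 -0.    0.74 -0.66]
  tr [ 0.0018 -0.0009 -0.0227] an [ 0.001 -0.001 -0.   ]
```

Gripped, with the opening at 59 mm. Now a small lift to weigh it.

```bash
python3 -m crank '[{"translation":[0,0,-0.008],"angular":[0,0,0],"claw":1},{"translation":[0,0,-0.012],"angular":[0,0,0],"claw":1},{"translation":[0,0,0],"angular":[0,0,0],"claw":1},{"translation":[0,0,0],"angular":[0,0,0],"claw":1},{"translation":[0,0,0],"angular":[0,0,0],"claw":1}]'
python3 -c "
from h import *
plan((.6527,-.2275,.085),-55,1)"
```

```text
time: 2.9
ee_pos: [0.6512, -0.2291, 0.0813]
tcp_rot: [0.954, 0.301, -0.0, -0.0]
force: [0.5, -0.4, -0.5]
opening: 0.0592
t 2.9 p [ 0.6512 -0.2291  0.0813] yawy -55.0 tot 0.0043 0.0 F [ 0.51 -0.38 -0.52] op 0.0592 j [ 0.3   0.85  0.    1.51 -0.    0.78 -0.66]
  tr [ 0.0022 -0.0004 -0.0037] an [-0.  0. -0.]
```

B reads −0.5 N, so it is empty. I'll put it back down.

```bash
python3 -m crank '[{"translation":[0,0,0.01],"angular":[0,0,0],"claw":1},{"translation":[0,0,0.008],"angular":[0,0,0],"claw":1},{"translation":[0,0,0.001],"angular":[0,0,0],"claw":1},{"translation":[0,0,0],"angular":[0,0,0],"claw":1},{"translation":[0,0,0],"angular":[0,0,0],"claw":0.3}]'
python3 -m crank '[{"translation":[0,0,0],"angular":[0,0,0],"claw":0},{"translation":[0,0,0],"angular":[0,0,0],"claw":0},{"translation":[0,0,0],"angular":[0,0,0],"claw":0},{"translation":[0,0,-0.03],"angular":[0,0,0],"claw":0},{"translation":[0,0,-0.04],"angular":[0,0,0],"claw":0}]'
python3 -c "
from h import *
plan((.4899,-.191,.18),-67.1,5)"
```

```text
time: 3.4
ee_pos: [0.6508, -0.229, 0.0614]
tcp_rot: [0.954, 0.301, -0.001, -0.0]
force: [0.2, 0.5, -1.0]
opening: 0.0596
time: 3.9
ee_pos: [0.6494, -0.2285, 0.1306]
tcp_rot: [0.954, 0.301, -0.002, -0.002]
force: [0.8, -0.1, 0.8]
opening: 0.0855
t 3.9 p [ 0.6494 -0.2285  0.1306] yawy -55.0 tot 0.1712 12.1 F [ 0.82 -0.07  0.84] op 0.0855 j [ 0.3   0.79  0.    1.48 -0.    0.87 -0.66]
  tr [-0.0219 -0.0245 -0.0097] an [-0.001  0.001  0.042]
  tr [-0.0229 -0.0235 -0.0097] an [-0.001  0.001  0.042]
  tr [-0.0238 -0.0225 -0.0098] an [-0.001  0.001  0.042]
  tr [-0.0248 -0.0215 -0.0098] an [-0.001  0.001  0.042]
  tr [-0.0256 -0.0204 -0.0099] an [-0.001  0.001  0.042]
```

```bash
python3 -m crank '[{"translation":[-0.01,-0.01,-0.04],"angular":[0,0,0.042],"claw":0},{"translation":[-0.0258,-0.0265,-0.009],"angular":[0,0,0.042],"claw":0},{"translation":[-0.0268,-0.0265,0],"angular":[0,0,0.042],"claw":0},{"translation":[-0.0278,-0.0255,0],"angular":[0,0,0.042],"claw":0},{"translation":[-0.0286,-0.0240,0],"angular":[0,0,0.042],"claw":0}]'
python3 -c "
from h import *
plan((.4899,-.191,.06),-67.1,3)
c=cam('wrist'); cv2.imwrite('pics/w2.png',c['pixels'][:,:,::-1])
a=np.radians(-67.1);d=np.array([np.cos(a),np.sin(a),0]);e=np.array([-d[1],d[0],0]);m=np.array([.4899,-.191,.11])
print(proj(c,[m]+[m+.03*(i*d+j*e) for i,j in((1,1),(1,-1),(-1,-1),(-1,1))]).round(0))"
```

```text
time: 4.4
ee_pos: [0.4909, -0.1894, 0.1817]
tcp_rot: [0.98, 0.198, 0.0, 0.0]
force: [0.3, 0.3, -0.3]
opening: 0.0855
t 4.4 p [ 0.4909 -0.1894  0.1817] yawy -67.1 tot 0.1217 0.1 F [ 0.33  0.31 -0.3 ] op 0.0855 j [ 0.27  0.52  0.06  1.92 -0.05  0.71 -0.81]
  tr [-0.0005  0.0003  0.0406] an [ 0. -0. -0.]
  tr [-0.0005  0.0004  0.0406] an [ 0. -0. -0.]
  tr [-0.0005  0.0004  0.0406] an [ 0. -0. -0.]
[[263. 206.]
 [309. 162.]
 [305. 246.]
 [221. 246.]
 [218. 162.]]
```

View pics/w2.png

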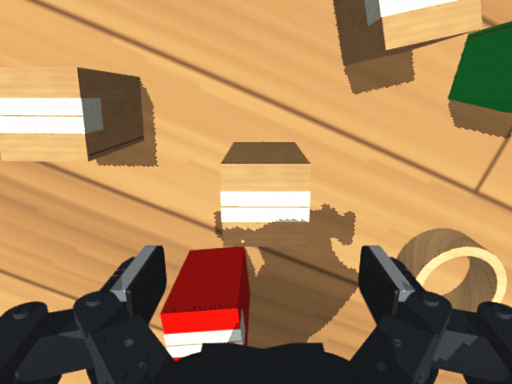

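```bash
python3 -m crank '[{"translation":[-0.001,0.001,0.03],"angular":[0,0,0],"claw":0},{"translation":[0,0,0.04],"angular":[0,0,0],"claw":0},{"translation":[0,0,0.035],"angular":[0,0,0],"claw":0},{"translation":[0,0,0.015],"angular":[0,0,0],"claw":0},{"translation":[0,0,0],"angular":[0,0,0],"claw":0.3}]'
python3 -m crank '[{"translation":[0,0,0],"angular":[0,0,0],"claw":1},{"translation":[0,0,0],"angular":[0,0,0],"claw":1},{"translation":[0,0,0],"angular":[0,0,0],"claw":1},{"translation":[0,0,0],"angular":[0,0,0],"claw":1},{"translation":[0,0,0],"angular":[0,0,0],"claw":1}]' 50
python3 -m crank '[{"translation":[0,0,-0.008],"angular":[0,0,0],"claw":1},{"translation":[0,0,-0.012],"angular":[0,0,0],"claw":1},{"translation":[0,0,0],"angular":[0,0,0],"claw":1},{"translation":[0,0,0],"angular":[0,0,0],"claw":1},{"translation":[0,0,0],"angular":[0,0,0],"claw":1}]'
```

```text
time: 4.95
ee_pos: [0.4904, -0.1905, 0.0593]
tcp_rot: [0.98, 0.199, -0.002, -0.001]
force: [0.3, 0.3, -0.3]
opening: 0.0732
time: 5.45
ee_pos: [0.4918, -0.1911, 0.0617]
tcp_rot: [0.98, 0.199, 0.0, 0.0]
force: [-0.1, 0.3, -3.4]
opening: 0.0595
time: 5.95
ee_pos: [0.4916, -0.1911, 0.0814]
tcp_rot: [0.98, 0.199, -0.0, -0.0]
force: [0.4, 0.5, -5.4]
opening: 0.0596
```

D weighs about 5.4 N, so it holds a ball. I'll lift it and carry it to cell_1.

```bash
python3 -m crank '[{"translation":[0,0,-0.02],"angular":[0,0,0],"claw":1},{"translation":[0,0,-0.035],"angular":[0,0,0],"claw":1},{"translation":[0,0,-0.035],"angular":[0,0,0],"claw":1},{"translation":[0,0,-0.03],"angular":[0,0,0],"claw":1},{"translation":[0,0,-0.01],"angular":[0,0,0],"claw":1}]' 60
python3 -c "
from h import *
plan((.4544,.2634,.21),-100.3,10)"
```

```text
time: 6.45
ee_pos: [0.493, -0.1916, 0.2138]
tcp_rot: [0.98, 0.199, 0.002, 0.001]
force: [1.7, -1.2, -6.7]
opening: 0.0594
t 6.45 p [ 0.493  -0.1916  0.2138] yawy -67.0 tot 0.4567 33.3 F [ 1.67 -1.2  -6.68] op 0.0594 j [ 0.27  0.48  0.06  1.88 -0.04  0.78 -0.81]
  tr [ 0.0142 -0.0434  0.0003] an [ 0.    -0.     0.058]
  tr [ 0.0116 -0.0442  0.0003] an [ 0.    -0.     0.058]
  tr [ 0.0091 -0.0448  0.0003] an [ 0.    -0.     0.058]
  tr [ 0.0065 -0.0452  0.0003] an [ 0.    -0.     0.058]
  tr [ 0.0038 -0.0455  0.0003] an [ 0.    -0.     0.058]
  tr [ 0.0012 -0.0457  0.0003] an [ 0.    -0.     0.058]
  tr [-0.0015 -0.0456  0.0003] an [ 0.    -0.     0.058]
  tr [-0.0041 -0.0455  0.0003] an [ 0.    -0.     0.058]
  tr [-0.0068 -0.0452  0.0004] an [ 0.    -0.     0.058]
  tr [-0.0094 -0.0447  0.0004] an [ 0.    -0.     0.058]
```

```bash
python3 -m crank '[{"translation":[0.007,-0.02,0],"angular":[0,0,0.03],"claw":1},{"translation":[0.0115,-0.035,0],"angular":[0,0,0.045],"claw":1},{"translation":[0.0105,-0.036,0],"angular":[0,0,0.05],"claw":1},{"translation":[0.0085,-0.036,0],"angular":[0,0,0.05],"claw":1},{"translation":[0.006,-0.036,0],"angular":[0,0,0.05],"claw":1}]'
python3 -c "
from h import *
plan((.4544,.2634,.21),-100.3,7)"
```

```text
time: 6.95
ee_pos: [0.4818, -0.0208, 0.21]
tcp_rot: [0.996, 0.087, -0.001, -0.0]
force: [1.1, 1.2, -6.6]
opening: 0.0594
t 6.95 p [ 0.4818 -0.0208  0.21  ] yawy -80.1 tot 0.2855 20.2 F [ 1.07  1.15 -6.55] op 0.0594 j [-0.1   0.42  0.12  2.   -0.08  0.73 -1.33]
  tr [ 0.0032 -0.0407  0.    ] an [-0.    0.    0.05]
  tr [ 0.0011 -0.0408  0.    ] an [-0.    0.    0.05]
  tr [-0.001  -0.0408  0.    ] an [-0.    0.    0.05]
  tr [-0.003  -0.0407  0.    ] an [-0.    0.    0.05]
  tr [-0.0051 -0.0405  0.    ] an [-0.    0.    0.05]
  tr [-0.0071 -0.0402  0.    ] an [-0.    0.    0.05]
  tr [-0.0091 -0.0398  0.    ] an [-0.    0.    0.05]
```

```bash
python3 -m crank '[{"translation":[0.003,-0.0405,0],"angular":[0,0,0.05],"claw":1},{"translation":[0.001,-0.041,0],"angular":[0,0,0.05],"claw":1},{"translation":[-0.001,-0.041,0],"angular":[0,0,0.05],"claw":1},{"translation":[-0.003,-0.0407,0],"angular":[0,0,0.05],"claw":1},{"translation":[-0.005,-0.0405,0],"angular":[0,0,0.05],"claw":1}]'
python3 -c "
from h import *
plan((.4544,.2634,.21),-100.3,4)"
```

```text
time: 7.45
ee_pos: [0.4612, 0.1822, 0.21]
tcp_rot: [0.999, -0.038, -0.001, 0.001]
force: [0.8, 0.2, -6.0]
opening: 0.0594
t 7.45 p [0.4612 0.1822 0.21  ] yawy -94.4 tot 0.0815 5.9 F [ 0.84  0.21 -5.99] op 0.0594 j [-0.56  0.45  0.18  1.96 -0.12  0.74 -1.96]
  tr [-0.0033 -0.0201 -0.    ] an [0.    0.    0.026]
  tr [-0.0038 -0.02   -0.    ] an [0.    0.    0.026]
  tr [-0.0043 -0.0199 -0.    ] an [0.    0.    0.026]
  tr [-0.0048 -0.0198 -0.    ] an [0.    0.    0.026]
```

```bash
python3 -m crank '[{"translation":[-0.004,-0.027,0],"angular":[0,0,0.03],"claw":1},{"translation":[-0.004,-0.023,0],"angular":[0,0,0.03],"claw":1},{"translation":[-0.004,-0.018,0],"angular":[0,0,0.025],"claw":1},{"translation":[-0.003,-0.010,0],"angular":[0,0,0.017],"claw":1},{"translation":[-0.001,-0.002,0],"angular":[0,0,0],"claw":1}]'
python3 -c "
from h import *
plan((.4544,.2634,.066),-100.3,1)
c=cam('wrist'); cv2.imwrite('pics/w3.png',c['pixels'][:,:,::-1])
c=cam('scene'); cv2.imwrite('pics/s3.png',cv2.resize(np.ascontiguousarray(c['pixels'][:,:,::-1])[90:250,220:420],None,fx=4,fy=3.75,interpolation=2))
c=cam('top'); cv2.imwrite('pics/t3.png',cv2.resize(np.ascontiguousarray(c['pixels'][:,:,::-1])[140:270,130:300],None,fx=4.5,fy=4.5,interpolation=2))"
```

```text
time: 7.95
ee_pos: [0.454, 0.2638, 0.2098]
tcp_rot: [0.996, -0.087, -0.001, 0.0]
force: [-0.1, 1.6, -5.1]
opening: 0.0595
t 7.95 p [0.454  0.2638 0.2098] yawy -99.9 tot 0.1438 0.4 F [-0.11  1.59 -5.13] op 0.0595 j [-0.72  0.49  0.21  1.89 -0.14  0.78 -2.18]
  tr [0.0007 0.0002 0.1438] an [0.001 0.002 0.006]
```

View pics/w3.png

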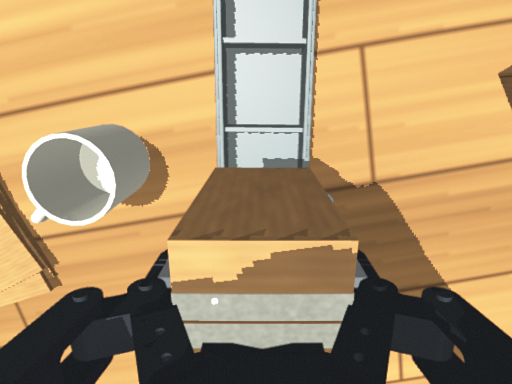

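View pics/s3.png

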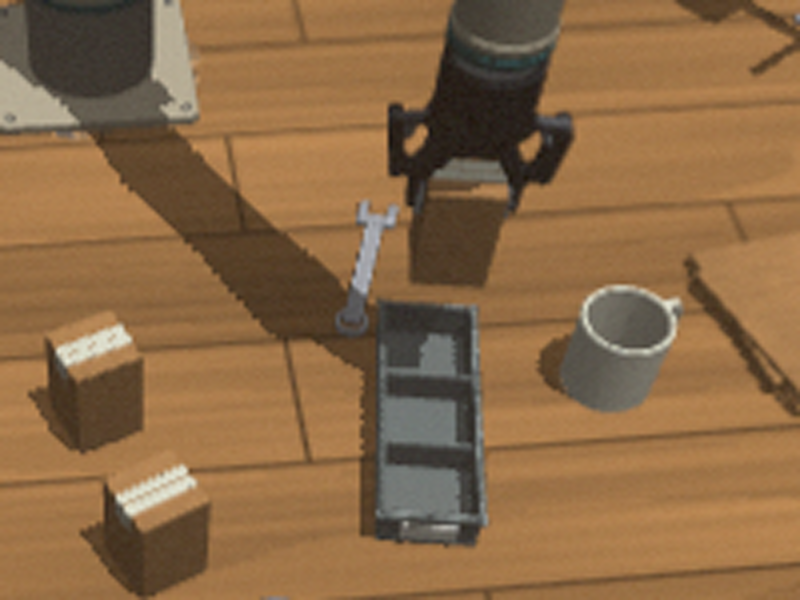

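View pics/t3.png

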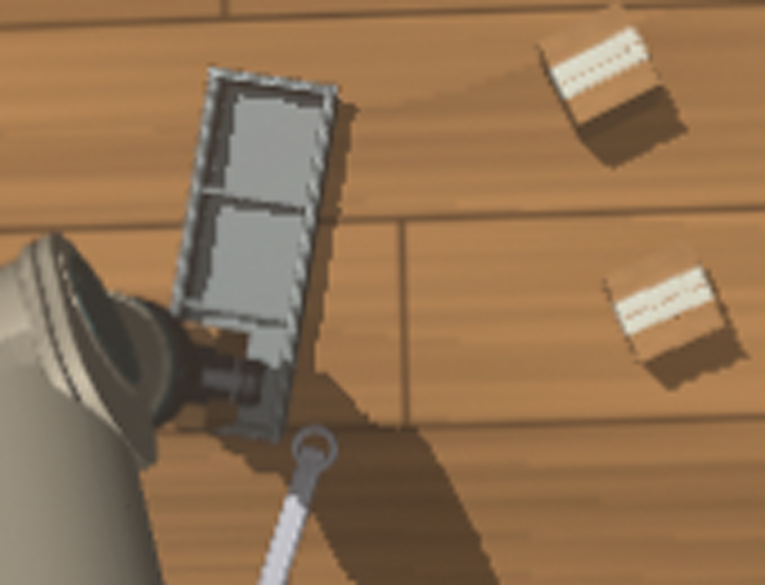

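Run:
```python
from h import *
c=cam('wrist'); i=np.ascontiguousarray(c['pixels'][:,:,::-1])
s=monitor.sense();R=Ro.from_quat(s['tcp_rot'])
m=np.array([.5311,.2495,0]);a=np.radians(-10.3);e=np.array([np.cos(a),np.sin(a),0]);n=np.array([-e[1],e[0],0])
big=cv2.resize(i,None,fx=1.5,fy=1.5,interpolation=2)
def line(A,B,col):
    p=proj(c,[A+(B-A)*k/20 for k in range(21)])
    cv2.polylines(big,[np.round(p*1.5+.25).astype(int)],False,col,1)
for w in(-.041,.041):
    line(m+n*w-e*.119+[0,0,.045],m+n*w+e*.119+[0,0,.045],(0,0,255))
for k in(-.039,.039):
    line(m+n*.037+e*k+[0,0,.04],m-n*.037+e*k+[0,0,.04],(255,0,0))
P=np.array(s['ee_pos']); 
# carton top rim: top is at tcp z + (0.110-0.0617)
for X in(-.03,.03):
  for Y in (-.03,.03):
    q=proj(c,[P+R.apply([X,Y,-(.110-.0617)])])[0]; cv2.circle(big,tuple(np.round(q*1.5).astype(int)),4,(0,255,0),1)
    q=proj(c,[P+R.apply([X,Y,.0617])])[0]; cv2.circle(big,tuple(np.round(q*1.5).astype(int)),4,(255,255,0),1)
cv2.imwrite('pics/w3b.png',big[0:576])
```

```text
(no output)
```

View pics/w3b.png

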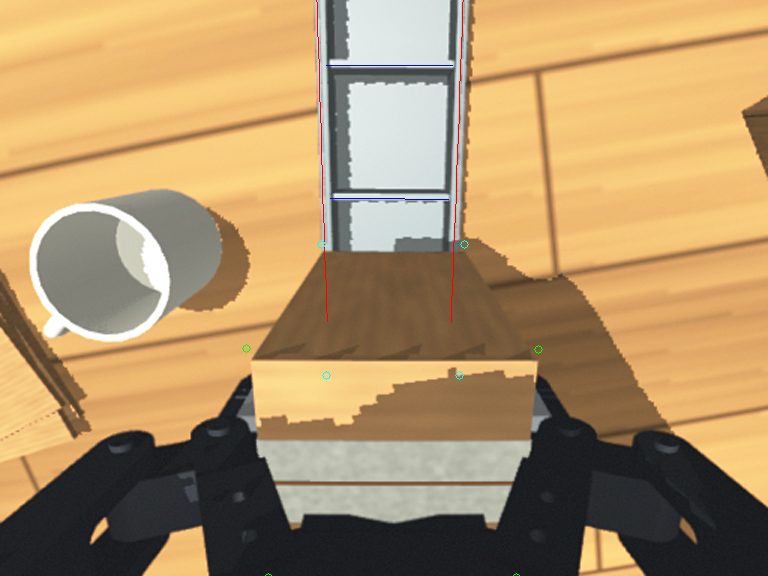

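The tray model overlays within about 1 mm. The carton sits about 2 mm back along tool x, so I'll compensate for that and lower it.

```bash
python3 -m crank '[{"translation":[0.003,0,0.025],"angular":[0,0,0.006],"claw":1},{"translation":[0,0,0.03],"angular":[0,0,0],"claw":1},{"translation":[0,0,0.03],"angular":[0,0,0],"claw":1},{"translation":[0,0,0.03],"angular":[0,0,0],"claw":1},{"translation":[0,0,0.012],"angular":[0,0,0],"claw":1}]'
python3 -m crank '[{"translation":[0,0,0.006],"angular":[0,0,0],"claw":1},{"translation":[0,0,0.005],"angular":[0,0,0],"claw":1},{"translation":[0,0,0.003],"angular":[0,0,0],"claw":1},{"translation":[0,0,0.002],"angular":[0,0,0],"claw":1},{"translation":[0,0,0],"angular":[0,0,0],"claw":1}]'
python3 -c "
from h import *
plan((.4544,.2634,.066),-100.3,1)"
```

```text
time: 8.65
ee_pos: [0.4572, 0.2598, 0.082]
tcp_rot: [0.996, -0.092, -0.002, 0.002]
force: [-1.0, -0.8, -6.0]
opening: 0.0595
time: 9.15
ee_pos: [0.4587, 0.262, 0.0688]
tcp_rot: [0.996, -0.091, 0.0, -0.0]
force: [0.3, -0.1, -6.6]
opening: 0.0594
t 9.15 p [0.4587 0.262  0.0688] yawy -100.4 tot 0.0053 0.1 F [ 0.28 -0.11 -6.56] op 0.0594 j [-0.66  0.71  0.14  1.99 -0.2   0.45 -2.13]
  tr [-0.0045 -0.0006  0.0028] an [-0.001 -0.001 -0.002]
```

```bash
python3 -m crank '[{"translation":[-0.0015,-0.0005,0.0015],"angular":[0,0,0],"claw":1},{"translation":[0,0,0.0015],"angular":[0,0,0],"claw":1},{"translation":[0,0,0.001],"angular":[0,0,0],"claw":1},{"translation":[0,0,0],"angular":[0,0,0],"claw":1},{"translation":[0,0,0],"angular":[0,0,0],"claw":1}]'
python3 -c "
from h import *
plan((.4544,.2634,.066),-100.3,1)"
```

```text
time: 9.65
ee_pos: [0.4569, 0.2629, 0.0657]
tcp_rot: [0.996, -0.091, 0.0, -0.0]
force: [-2.3, 0.2, 6.8]
opening: 0.0595
t 9.65 p [0.4569 0.2629 0.0657] yawy -100.4 tot 0.0026 0.1 F [-2.28  0.23  6.79] op 0.0595 j [-0.66  0.71  0.13  2.   -0.21  0.44 -2.13]
  tr [-0.0026  0.     -0.0003] an [-0.001 -0.    -0.002]
```

It is on the floor: the force reversed to +6.8 N. Now I'll release and rise.

```bash
python3 -m crank '[{"translation":[0,0,-0.0005],"angular":[0,0,0],"claw":0.3},{"translation":[0,0,0],"angular":[0,0,0],"claw":0},{"translation":[0,0,0],"angular":[0,0,0],"claw":0},{"translation":[0,0,0],"angular":[0,0,0],"claw":0},{"translation":[0,0,-0.02],"angular":[0,0,0],"claw":0}]'
python3 -m crank '[{"translation":[0,0,-0.035],"angular":[0,0,0],"claw":0},{"translation":[0,0,-0.045],"angular":[0,0,0],"claw":0},{"translation":[0,0,-0.02],"angular":[0,0,0],"claw":0},{"translation":[0,0,0],"angular":[0,0,0],"claw":0},{"translation":[0,0,0],"angular":[0,0,0],"claw":0}]'
python3 -c "
from h import *
plan((.4894,-.0312,.19),-68.2,8)
c=cam('wrist'); cv2.imwrite('pics/w4.png',c['pixels'][:,:,::-1])"
```

```text
time: 10.15
ee_pos: [0.4557, 0.2617, 0.0833]
tcp_rot: [0.996, -0.091, -0.002, 0.001]
force: [-1.5, 0.1, -0.1]
opening: 0.0853
time: 10.65
ee_pos: [0.4569, 0.2626, 0.1848]
tcp_rot: [0.996, -0.091, 0.0, -0.0]
force: [0.1, 0.0, -0.6]
opening: 0.0859
t 10.65 p [0.4569 0.2626 0.1848] yawy -100.4 tot 0.2956 32.2 F [ 0.11  0.04 -0.56] op 0.0859 j [-0.71  0.52  0.2   1.91 -0.15  0.72 -2.17]
  tr [ 0.0106  0.0354 -0.0007] an [-0.   -0.   -0.07]
  tr [ 0.0081  0.036  -0.0007] an [-0.   -0.   -0.07]
  tr [ 0.0056  0.0365 -0.0007] an [-0.   -0.   -0.07]
  tr [ 0.003   0.0368 -0.0007] an [-0.   -0.   -0.07]
  tr [ 0.0004  0.0369 -0.0007] an [-0.   -0.   -0.07]
  tr [-0.0022  0.0369 -0.0007] an [-0.   -0.   -0.07]
  tr [-0.0048  0.0366 -0.0007] an [-0.   -0.   -0.07]
  tr [-0.0073  0.0362 -0.0007] an [-0.   -0.   -0.07]
```

View pics/w4.png

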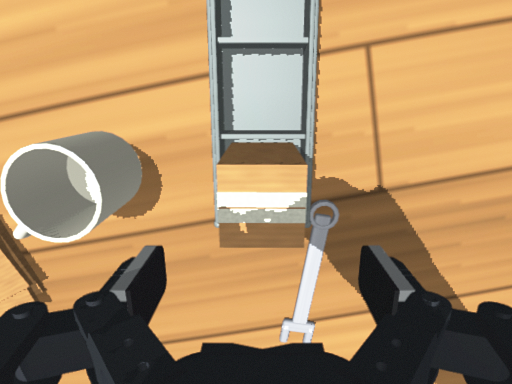

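The carton stands upright and seated in cell_1, with its top at about (262,205). Next is C.

```bash
python3 -m crank '[{"translation":[0.0106,0.0354,0],"angular":[0,0,-0.07],"claw":0},{"translation":[0.008,0.036,0],"angular":[0,0,-0.07],"claw":0},{"translation":[0.0056,0.0365,0],"angular":[0,0,-0.07],"claw":0},{"translation":[0.003,0.0368,0],"angular":[0,0,-0.07],"claw":0},{"translation":[0.0004,0.037,0],"angular":[0,0,-0.07],"claw":0}]'
python3 -m crank '[{"translation":[-0.0022,0.037,0],"angular":[0,0,-0.07],"claw":0},{"translation":[-0.0048,0.0366,0],"angular":[0,0,-0.07],"claw":0},{"translation":[-0.0073,0.0362,0],"angular":[0,0,-0.07],"claw":0},{"translation":[0,0,0],"angular":[0,0,0],"claw":0},{"translation":[0,0,0],"angular":[0,0,0],"claw":0}]'
python3 -c "
from h import *
plan((.4894,-.0312,.06),-68.2,4)
c=cam('wrist'); cv2.imwrite('pics/w5.png',c['pixels'][:,:,::-1])
a=np.radians(-68.2);d=np.array([np.cos(a),np.sin(a),0]);e=np.array([-d[1],d[0],0]);m=np.array([.4894,-.0312,.11])
print(proj(c,[m]+[m+.03*(i*d+j*e) for i,j in((1,1),(1,-1),(-1,-1),(-1,1))]).round(0))"
```

```text
time: 11.2
ee_pos: [0.4759, 0.0773, 0.1832]
tcp_rot: [0.996, 0.085, -0.002, 0.0]
force: [0.5, 0.5, -0.4]
opening: 0.0856
time: 11.7
ee_pos: [0.488, -0.0322, 0.1834]
tcp_rot: [0.983, 0.186, -0.001, -0.0]
force: [0.4, 0.7, -0.8]
opening: 0.0853
t 11.7 p [ 0.488  -0.0322  0.1834] yawy -68.5 tot 0.1234 0.4 F [ 0.38  0.74 -0.83] op 0.0853 j [-0.01  0.47  0.03  2.01 -0.02  0.67 -1.17]
  tr [ 0.0005 -0.0001  0.0309] an [-0.     0.001 -0.001]
  tr [ 0.0005 -0.0001  0.0309] an [-0.     0.001 -0.001]
  tr [ 0.0005 -0.0001  0.0309] an [-0.     0.001 -0.001]
  tr [ 0.0004 -0.0001  0.0309] an [-0.     0.001 -0.001]
[[261. 200.]
 [306. 157.]
 [304. 240.]
 [219. 240.]
 [216. 157.]]
```

View pics/w5.png

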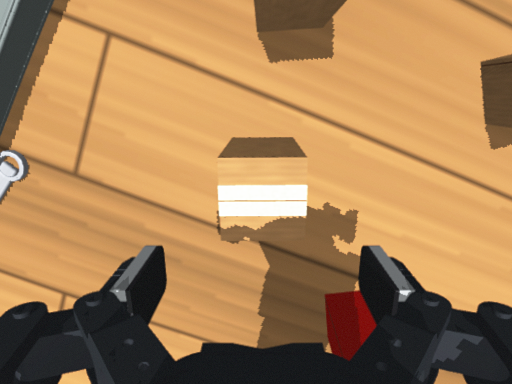

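Carton C's top (218–308, 157–240) matches the prediction.

```bash
python3 -m crank '[{"translation":[0.002,0,0.03],"angular":[0,0,0],"claw":0},{"translation":[0,0,0.04],"angular":[0,0,0],"claw":0},{"translation":[0,0,0.035],"angular":[0,0,0],"claw":0},{"translation":[0,0,0.017],"angular":[0,0,0],"claw":0},{"translation":[0,0,0],"angular":[0,0,0],"claw":0.3}]'
python3 -m crank '[{"translation":[0,0,0],"angular":[0,0,0],"claw":1},{"translation":[0,0,0],"angular":[0,0,0],"claw":1},{"translation":[0,0,0],"angular":[0,0,0],"claw":1},{"translation":[0,0,0],"angular":[0,0,0],"claw":1},{"translation":[0,0,0],"angular":[0,0,0],"claw":1}]' 50
python3 -m crank '[{"translation":[0,0,-0.008],"angular":[0,0,0],"claw":1},{"translation":[0,0,-0.012],"angular":[0,0,0],"claw":1},{"translation":[0,0,0],"angular":[0,0,0],"claw":1},{"translation":[0,0,0],"angular":[0,0,0],"claw":1},{"translation":[0,0,0],"angular":[0,0,0],"claw":1}]'
```

```text
time: 12.25
ee_pos: [0.4884, -0.0285, 0.0601]
tcp_rot: [0.982, 0.189, -0.003, -0.001]
force: [-1.1, 0.2, 0.2]
opening: 0.0732
time: 12.75
ee_pos: [0.4908, -0.0304, 0.0631]
tcp_rot: [0.982, 0.188, 0.0, -0.0]
force: [0.4, 0.4, -5.9]
opening: 0.0593
time: 13.25
ee_pos: [0.4907, -0.0306, 0.0829]
tcp_rot: [0.982, 0.188, -0.0, -0.0]
force: [0.0, -0.6, -7.8]
opening: 0.0594
```

C weighs about 7.8 N, so it holds a ball. It goes to cell_2.

```bash
python3 -m crank '[{"translation":[0,0,-0.02],"angular":[0,0,0],"claw":1},{"translation":[0,0,-0.035],"angular":[0,0,0],"claw":1},{"translation":[0,0,-0.035],"angular":[0,0,0],"claw":1},{"translation":[0,0,-0.03],"angular":[0,0,0],"claw":1},{"translation":[0,0,-0.01],"angular":[0,0,0],"claw":1}]' 60
python3 -c "
from h import *
plan((.5311,.2495,.21),-100.3,9)"
```

```text
time: 13.75
ee_pos: [0.4922, -0.0307, 0.2152]
tcp_rot: [0.982, 0.188, 0.002, 0.0]
force: [1.7, 1.0, -6.5]
opening: 0.059
t 13.75 p [ 0.4922 -0.0307  0.2152] yawy -68.4 tot 0.2829 31.9 F [ 1.67  0.95 -6.51] op 0.059 j [-0.02  0.43  0.03  1.97 -0.02  0.74 -1.17]
  tr [ 0.0155 -0.0273  0.0006] an [ 0.    -0.001  0.062]
  tr [ 0.0138 -0.0282  0.0006] an [ 0.    -0.001  0.062]
  tr [ 0.012  -0.029   0.0006] an [ 0.    -0.001  0.062]
  tr [ 0.0102 -0.0297  0.0006] an [ 0.    -0.001  0.062]
  tr [ 0.0083 -0.0303  0.0006] an [ 0.    -0.001  0.062]
  tr [ 0.0064 -0.0308  0.0006] an [ 0.    -0.001  0.062]
  tr [ 0.0045 -0.0311  0.0006] an [ 0.    -0.001  0.062]
  tr [ 0.0026 -0.0313  0.0006] an [ 0.    -0.001  0.062]
  tr [ 0.0006 -0.0314  0.0006] an [ 0.    -0.001  0.062]
```

```bash
python3 -m crank '[{"translation":[0.0155,-0.0273,0],"angular":[0,0,0.062],"claw":1},{"translation":[0.0138,-0.0282,0],"angular":[0,0,0.062],"claw":1},{"translation":[0.012,-0.029,0],"angular":[0,0,0.062],"claw":1},{"translation":[0.0102,-0.0297,0],"angular":[0,0,0.062],"claw":1},{"translation":[0.0083,-0.0303,0],"angular":[0,0,0.062],"claw":1}]'
python3 -m crank '[{"translation":[0.0064,-0.0308,0],"angular":[0,0,0.062],"claw":1},{"translation":[0.0045,-0.0311,0],"angular":[0,0,0.062],"claw":1},{"translation":[0.0026,-0.0313,0],"angular":[0,0,0.062],"claw":1},{"translation":[0.0006,-0.0314,0],"angular":[0,0,0.062],"claw":1},{"translation":[0,0,0],"angular":[0,0,0],"claw":1}]'
python3 - <<'E'
from h import *
c=cam('wrist'); i=np.ascontiguousarray(c['pixels'][:,:,::-1])
plan((.5311,.2495,.067),-100.3,1)
s=monitor.sense();R=Ro.from_quat(s['tcp_rot'])
m=np.array([.5311,.2495,0]);a=np.radians(-10.3);e=np.array([np.cos(a),np.sin(a),0]);n=np.array([-e[1],e[0],0])
big=cv2.resize(i,None,fx=1.5,fy=1.5,interpolation=2)
def line(A,B,col):
    p=proj(c,[A+(B-A)*k/20 for k in range(21)])
    cv2.polylines(big,[np.round(p*1.5+.25).astype(int)],False,col,1)
for w in(-.041,.041):
    line(m+n*w-e*.119+[0,0,.045],m+n*w+e*.119+[0,0,.045],(0,0,255))
line(m+n*.041+e*.119+[0,0,.045],m-n*.041+e*.119+[0,0,.045],(0,0,255))
for k in(-.039,.039):
    line(m+n*.037+e*k+[0,0,.04],m-n*.037+e*k+[0,0,.04],(255,0,0))
P=np.array(s['ee_pos'])
for X in(-.03,.03):
  for Y in (-.03,.03):
    q=proj(c,[P+R.apply([X,Y,-(.110-.063)])])[0]; cv2.circle(big,tuple(np.round(q*1.5).astype(int)),4,(0,255,0),1)
cv2.imwrite('pics/w6.png',big)
E
```

```text
time: 14.25
ee_pos: [0.5114, 0.1258, 0.2111]
tcp_rot: [0.999, 0.033, -0.001, 0.0]
force: [0.2, 0.2, -6.6]
opening: 0.0591
time: 14.75
ee_pos: [0.5284, 0.2565, 0.2107]
tcp_rot: [0.996, -0.087, -0.001, -0.002]
force: [-0.5, 1.0, -5.8]
opening: 0.0592
t 14.8 p [0.5281 0.2528 0.2106] yawy -100.0 tot 0.1437 0.3 F [-0.15 -5.34 -5.33] op 0.0595 j [-0.61  0.57  0.18  1.73 -0.13  0.86 -2.12]
  tr [0.004  0.0027 0.1436] an [0.    0.003 0.005]
```

View pics/w6.png

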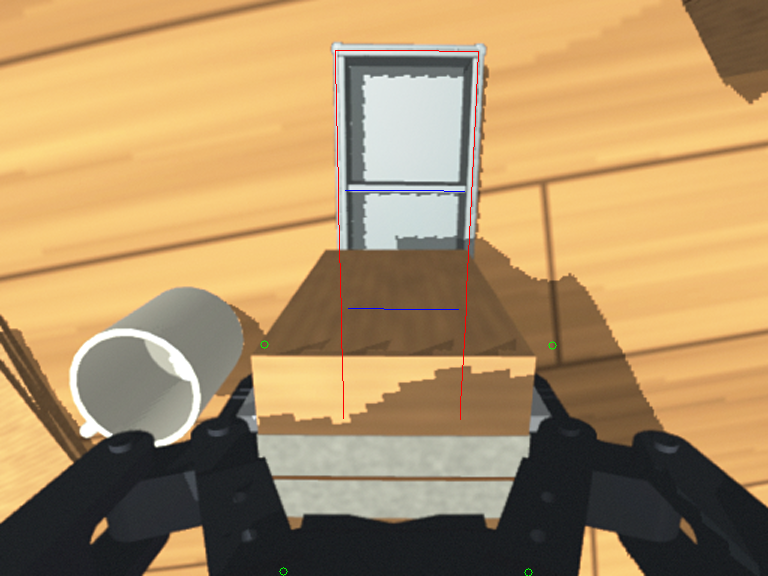

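```bash
python3 -m crank '[{"translation":[0.004,0.001,0.02],"angular":[0,0.003,0.005],"claw":1},{"translation":[0,0,0.03],"angular":[0,0,0],"claw":1},{"translation":[0,0,0.02],"angular":[0,0,0],"claw":1},{"translation":[0,0,0],"angular":[0,0,0],"claw":1},{"translation":[0,0,0],"angular":[0,0,0],"claw":1}]'
python3 -c "
from h import *
plan((.5326,.2493,.0675),-100.3,1)"
```

```text
time: 15.3
ee_pos: [0.5334, 0.2466, 0.1422]
tcp_rot: [0.996, -0.093, 0.001, 0.001]
force: [-0.1, -0.4, -5.6]
opening: 0.0594
t 15.3 p [0.5334 0.2466 0.1422] yawy -100.7 tot 0.0747 0.4 F [-0.11 -0.45 -5.56] op 0.0594 j [-0.58  0.65  0.16  1.79 -0.15  0.71 -2.1 ]
  tr [-0.0014 -0.0026  0.0747] an [ 0.002 -0.002 -0.006]
```

```bash
python3 -m crank '[{"translation":[-0.0012,-0.0025,0.022],"angular":[0.001,-0.002,-0.006],"claw":1},{"translation":[0,0,0.025],"angular":[0,0,0],"claw":1},{"translation":[0,0,0.016],"angular":[0,0,0],"claw":1},{"translation":[0,0,0.004],"angular":[0,0,0],"claw":1},{"translation":[0,0,0],"angular":[0,0,0],"claw":1}]'
python3 -c "
from h import *
plan((.5326,.2493,.067),-100.3,1)"
```

```text
time: 15.8
ee_pos: [0.5337, 0.2504, 0.0764]
tcp_rot: [0.996, -0.09, 0.001, -0.001]
force: [0.2, 0.1, -6.0]
opening: 0.0593
t 15.8 p [0.5337 0.2504 0.0764] yawy -100.3 tot 0.0095 0.1 F [ 0.16  0.08 -5.99] op 0.0593 j [-0.57  0.75  0.13  1.82 -0.17  0.58 -2.08]
  tr [-0.0009  0.0013  0.0094] an [-0.001 -0.002  0.   ]
```

```bash
python3 -m crank '[{"translation":[-0.001,0.001,0.005],"angular":[0,0,0],"claw":1},{"translation":[0,0,0.003],"angular":[0,0,0],"claw":1},{"translation":[0,0,0.0015],"angular":[0,0,0],"claw":1},{"translation":[0,0,0],"angular":[0,0,0],"claw":1},{"translation":[0,0,0],"angular":[0,0,0],"claw":1}]'
```

```text
time: 16.3
ee_pos: [0.5323, 0.2497, 0.067]
tcp_rot: [0.996, -0.089, 0.001, -0.001]
force: [0.1, -1.2, -1.5]
opening: 0.0594
```

```bash
python3 -m crank '[{"translation":[0,0,0.0005],"angular":[0,0,0],"claw":1},{"translation":[0,0,0],"angular":[0,0,0],"claw":0.3},{"translation":[0,0,0],"angular":[0,0,0],"claw":0},{"translation":[0,0,0],"angular":[0,0,0],"claw":0},{"translation":[0,0,0],"angular":[0,0,0],"claw":0}]'
python3 -m crank '[{"translation":[0,0,-0.035],"angular":[0,0,0],"claw":0},{"translation":[0,0,-0.045],"angular":[0,0,0],"claw":0},{"translation":[0,0,-0.04],"angular":[0,0,0],"claw":0},{"translation":[0,0,0],"angular":[0,0,0],"claw":0},{"translation":[0,0,0],"angular":[0,0,0],"claw":0}]'
python3 -c "
from h import *
plan((.6433,.0058,.19),-62.5,9)
c=cam('wrist'); cv2.imwrite('pics/w7.png',c['pixels'][:,:,::-1])"
```

```text
time: 16.8
ee_pos: [0.5324, 0.2499, 0.066]
tcp_rot: [0.996, -0.089, 0.001, -0.001]
force: [-0.6, -0.2, 0.3]
opening: 0.0856
time: 17.3
ee_pos: [0.5324, 0.2499, 0.1869]
tcp_rot: [0.996, -0.089, 0.002, -0.001]
force: [-0.7, -0.1, -1.0]
opening: 0.0855
t 17.3 p [0.5324 0.2499 0.1869] yawy -100.3 tot 0.2681 37.8 F [-0.66 -0.13 -1.03] op 0.0855 j [-0.6   0.59  0.17  1.75 -0.14  0.8  -2.11]
  tr [ 0.017   0.0245 -0.0004] an [-0.    -0.    -0.073]
  tr [ 0.0151  0.0257 -0.0004] an [-0.    -0.    -0.073]
  tr [ 0.0132  0.0267 -0.0004] an [-0.    -0.    -0.073]
  tr [ 0.0112  0.0276 -0.0004] an [-0.    -0.    -0.073]
  tr [ 0.0092  0.0283 -0.0004] an [-0.    -0.    -0.073]
  tr [ 0.0071  0.0289 -0.0004] an [-0.    -0.    -0.073]
  tr [ 0.0049  0.0294 -0.0004] an [-0.    -0.    -0.073]
  tr [ 0.0028  0.0297 -0.0004] an [-0.    -0.    -0.073]
  tr [ 0.0006  0.0298 -0.0004] an [-0.    -0.    -0.073]
```

View pics/w7.png

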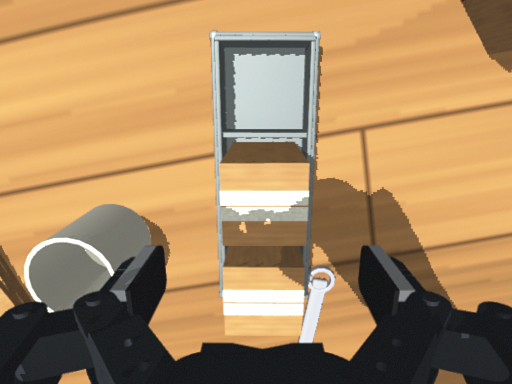

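Both cartons stand straight in cells 1 and 2, with tops at about (264,305) and (264,205). Now the last one, A.

```bash
python3 -m crank '[{"translation":[0.017,0.0245,0],"angular":[0,0,-0.073],"claw":0},{"translation":[0.015,0.0257,0],"angular":[0,0,-0.073],"claw":0},{"translation":[0.0132,0.0267,0],"angular":[0,0,-0.073],"claw":0},{"translation":[0.0112,0.0276,0],"angular":[0,0,-0.073],"claw":0},{"translation":[0.0092,0.0283,0],"angular":[0,0,-0.073],"claw":0}]'
python3 -m crank '[{"translation":[0.007,0.0289,0],"angular":[0,0,-0.073],"claw":0},{"translation":[0.005,0.0294,0],"angular":[0,0,-0.073],"claw":0},{"translation":[0.0028,0.0297,0],"angular":[0,0,-0.073],"claw":0},{"translation":[0.0006,0.0298,0],"angular":[0,0,-0.073],"claw":0},{"translation":[0,0,0],"angular":[0,0,0],"claw":0}]'
python3 -c "
from h import *
c=cam('wrist'); cv2.imwrite('pics/w8.png',c['pixels'][:,:,::-1])
plan((.6433,.0058,.06),-62.5,1)
a=np.radians(-62.5);d=np.array([np.cos(a),np.sin(a),0]);e=np.array([-d[1],d[0],0]);m=np.array([.6433,.0058,.11])
print(proj(c,[m]+[m+.03*(i*d+j*e) for i,j in((1,1),(1,-1),(-1,-1),(-1,1))]).round(0))"
```

```text
time: 17.85
ee_pos: [0.5925, 0.1126, 0.1837]
tcp_rot: [0.996, 0.094, -0.001, -0.0]
force: [0.1, 0.6, -0.0]
opening: 0.0852
time: 18.35
ee_pos: [0.6428, -0.0014, 0.1835]
tcp_rot: [0.972, 0.234, -0.001, 0.001]
force: [0.0, -0.6, -0.1]
opening: 0.0856
t 18.4 p [0.6418 0.002  0.1835] yawy -62.9 tot 0.1236 0.4 F [-0.16  0.96 -0.05] op 0.0855 j [-0.03  0.67 -0.03  1.59  0.02  0.89 -1.16]
  tr [ 0.0033 -0.0026  0.1235] an [-0.001  0.002 -0.007]
[[253. 197.]
 [297. 153.]
 [295. 237.]
 [211. 238.]
 [206. 154.]]
```

View pics/w8.png

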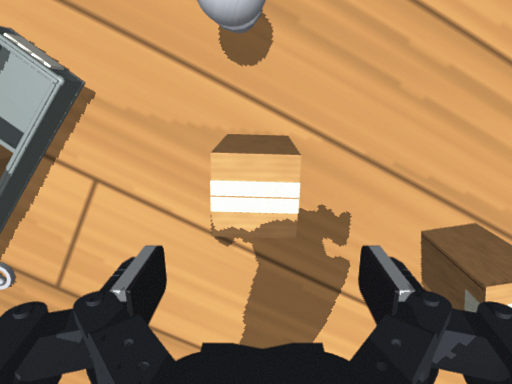

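```bash
python3 -m crank '[{"translation":[0.003,-0.001,0.03],"angular":[0,0,0],"claw":0},{"translation":[0,0,0.04],"angular":[0,0,0],"claw":0},{"translation":[0,0,0.035],"angular":[0,0,0],"claw":0},{"translation":[0,0,0.017],"angular":[0,0,0],"claw":0},{"translation":[0,0,0],"angular":[0,0,0],"claw":0.3}]'
python3 -m crank '[{"translation":[0,0,0],"angular":[0,0,0],"claw":1},{"translation":[0,0,0],"angular":[0,0,0],"claw":1},{"translation":[0,0,0],"angular":[0,0,0],"claw":1},{"translation":[0,0,0],"angular":[0,0,0],"claw":1},{"translation":[0,0,0],"angular":[0,0,0],"claw":1}]' 50
python3 -m crank '[{"translation":[0,0,-0.008],"angular":[0,0,0],"claw":1},{"translation":[0,0,-0.012],"angular":[0,0,0],"claw":1},{"translation":[0,0,0],"angular":[0,0,0],"claw":1},{"translation":[0,0,0],"angular":[0,0,0],"claw":1},{"translation":[0,0,0],"angular":[0,0,0],"claw":1}]'
```

```text
time: 18.9
ee_pos: [0.6411, 0.0094, 0.0596]
tcp_rot: [0.971, 0.237, -0.003, -0.002]
force: [-0.5, -0.8, 0.0]
opening: 0.0733
time: 19.4
ee_pos: [0.6451, 0.0077, 0.0645]
tcp_rot: [0.972, 0.237, 0.001, -0.0]
force: [-0.5, -0.5, -0.1]
opening: 0.0594
time: 19.9
ee_pos: [0.6447, 0.0076, 0.0838]
tcp_rot: [0.972, 0.237, 0.001, -0.0]
force: [1.4, -0.3, -1.1]
opening: 0.0591
```

A reads −1.1 N, within noise of the 0.6 N expected for an empty carton. I'll take one more reading before setting it back.

```bash
python3 -c "
from h import *
c=cam('scene'); cv2.imwrite('pics/s9.png',cv2.resize(np.ascontiguousarray(c['pixels'][:,:,::-1])[150:290,120:380],None,fx=3,fy=3,interpolation=2))
for k in range(4): print(monitor.sense()['force'].round(2)); cam('top')"
python3 -m crank '[{"translation":[0,0,0.01],"angular":[0,0,0],"claw":1},{"translation":[0,0,0.008],"angular":[0,0,0],"claw":1},{"translation":[0,0,0.0015],"angular":[0,0,0],"claw":1},{"translation":[0,0,0],"angular":[0,0,0],"claw":1},{"translation":[0,0,0],"angular":[0,0,0],"claw":0.3}]'
```

```text
[ 0.16 -0.24 -0.39]
[0.13 0.16 0.03]
[-0.13  1.39 -0.08]
[-0.08  0.1  -0.85]
time: 20.65
ee_pos: [0.6446, 0.0077, 0.0638]
tcp_rot: [0.972, 0.237, 0.0, -0.0]
force: [-0.1, -0.3, -0.5]
opening: 0.0597
```

View pics/s9.png

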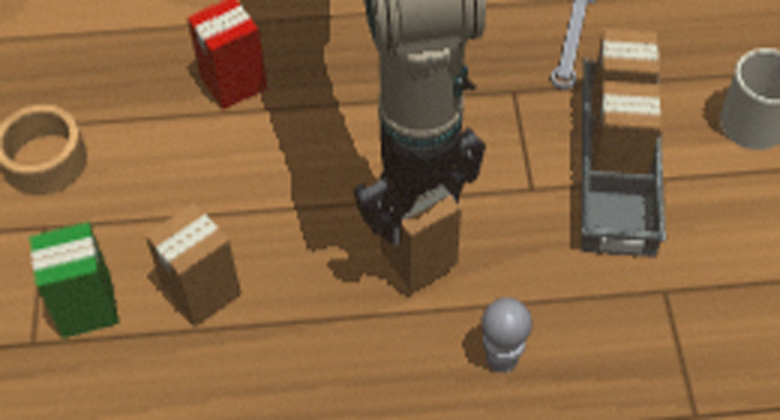

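The repeat readings were between 0.0 and −0.85 N, so A is empty. The scene shows B upright, two cartons in the tray and the bystanders in place. I'll release A and retreat.

```bash
python3 -m crank '[{"translation":[0,0,0],"angular":[0,0,0],"claw":0},{"translation":[0,0,0],"angular":[0,0,0],"claw":0},{"translation":[0,0,0],"angular":[0,0,0],"claw":0},{"translation":[0,0,0],"angular":[0,0,0],"claw":0},{"translation":[0,0,-0.02],"angular":[0,0,0],"claw":0}]'
python3 -m crank '[{"translation":[0,0,-0.04],"angular":[0,0,0],"claw":0},{"translation":[0,0,-0.045],"angular":[0,0,0],"claw":0},{"translation":[0,0,-0.04],"angular":[0,0,0],"claw":0},{"translation":[-0.04,0,0],"angular":[0,0,0],"claw":0},{"translation":[-0.04,0,0],"angular":[0,0,0],"claw":0}]'
python3 -m crank '[{"translation":[-0.04,0,0],"angular":[0,0,0],"claw":0},{"translation":[-0.03,0,0],"angular":[0,0,0],"claw":0},{"translation":[0,0,0],"angular":[0,0,0],"claw":0},{"translation":[0,0,0],"angular":[0,0,0],"claw":0},{"translation":[0,0,0],"angular":[0,0,0],"claw":0}]'
python3 -c "
from h import *
for n in('scene','top'):
  c=cam(n); i=np.ascontiguousarray(c['pixels'][:,:,::-1]); i=i[140:300,110:420] if n=='scene' else i[100:270,100:420]
  cv2.imwrite('pics/f'+n+'.png',cv2.resize(i,None,fx=2.5,fy=2.5,interpolation=2))
print(monitor.sense()['force'])"
```

```text
time: 21.15
ee_pos: [0.6426, 0.0076, 0.0821]
tcp_rot: [0.972, 0.237, -0.002, -0.001]
force: [-0.4, 0.4, -0.0]
opening: 0.0852
time: 21.65
ee_pos: [0.5742, -0.029, 0.2108]
tcp_rot: [0.971, 0.237, 0.003, 0.0]
force: [-0.5, -0.4, 0.3]
opening: 0.0855
time: 22.15
ee_pos: [0.5129, -0.0607, 0.2093]
tcp_rot: [0.971, 0.237, 0.002, -0.0]
force: [0.5, 0.5, 0.1]
opening: 0.0854
[-0.15122888  0.21198973  0.17148527]
```

View pics/fscene.png

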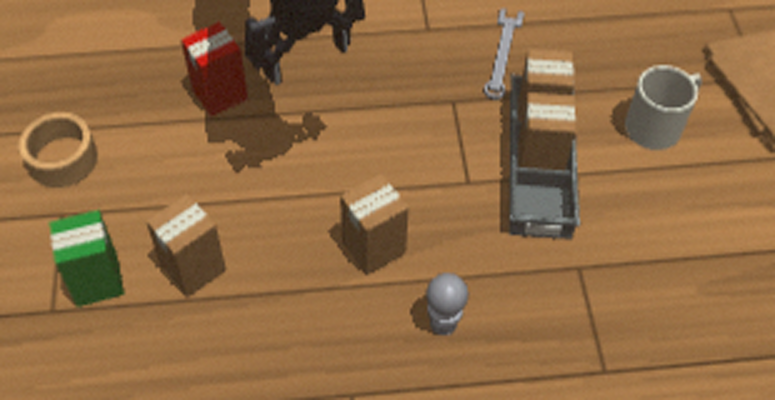

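View pics/ftop.png

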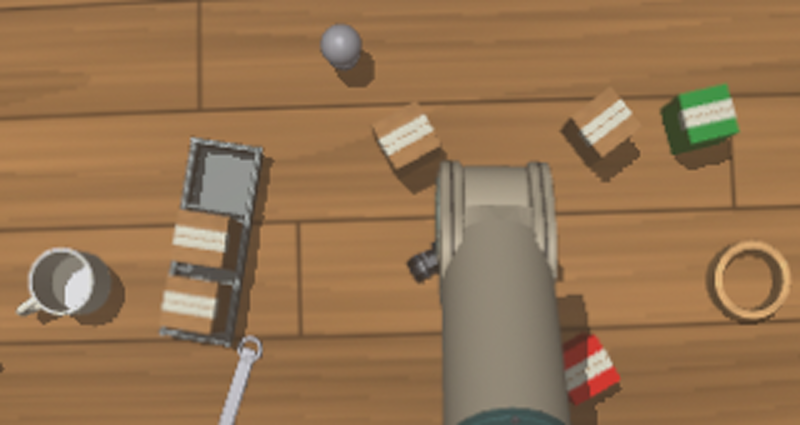

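All cartons look upright and seated. I'll do one numeric check of the tray positions, then hand in.

```bash
python3 -c "
from h import *
c=cam('top')
X=ray(c,[(180.0,194.7),(175.5,221.8)],.114)[:,:2]
print(X.round(4), np.linalg.norm(X-[[.5311,.2495],[.4544,.2634]],axis=1).round(4))
d=np.hypot(*(X[0]-X[1])); print(d)
if (np.linalg.norm(X-[[.5311,.2495],[.4544,.2634]],axis=1)<.012).all(): env.job_done(); print('done')"
```

```text
[[0.5315 0.249 ]
 [0.4535 0.2636]] [0.0006 0.0009]
0.07930699759496936
the job is handed in; nothing more can be done
done
```

I lifted all four brown cartons one at a time to weigh them, and handed the job in at about 22 s of the 72 s.

- **With a ball:** two cartons read well above 3 N. The one that started near (0.49, -0.19) read about 5.4–6.7 N and is now in cell_1. The one near (0.49, -0.03) read about 5.3–7.8 N and is now in cell_2.
- **Empty:** the cartons near (0.65, -0.23) and (0.64, 0.01) read 1.1 N or less. Both were set back upright on the bench where they stood.

**Last checks:** the final pictures showed all four cartons upright. By the top camera, the two in the tray are within about 1 mm of their compartment centres. The mug, tape, spanner, loose ball and the red and green look-alikes looked undisturbed; I judged that by eye and did not measure it.

**Imprecise readings:** the weight readings varied by about ±1 N, but they stayed clear of the 3 N line. On release in the tray, the first carton had been pressed down with about 7 N. No check failed or disagreed.

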